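# Press a storage-jar lid home with the lever press and hold it down

## Robot

A 6-joint arm with a two-finger parallel gripper is mounted at the origin on the work surface. World frame = base frame: x ahead of the robot, y to its left, z up, the work surface at z = 0. Lengths are in mm, angles in rad, forces in N, time in s.
With the tool pointing down it reaches from about 400 to 825 mm from the base axis. Payload 7 kg.
Tool frame: the origin (TCP) lies at the very end of the fingers, on their centre line; the grasp point (between the pads) lies 19 mm behind it; x points along the fingers, y is the direction in which the jaws open and shut, and the axes are right-handed (so a half turn about x gives the same grasp; the last joint's range is limited). The gripper opens to 88 mm and grips with 3 to 60 N. Pads are 19 mm wide; open, the fingers measure 130 mm over their backs; the gripper's body (78 mm by 193 mm) begins 47 mm behind the grasp point.
Start: joints at [-1.001, 0.359, 0.012, 0, -1.224, -0.288], TCP at [187.681, -648.36, 226.561] pointing down, gripper open.
Joint ranges: [-3.07, 3.07], [-1.43, 2.12], [-1.02, 1.25], [-3.03, 1.67], [-3.05, -0], [-3.03, 3.03]. Speed limits (rad/s): [2.39, 2.39, 3.01, 3.14, 3.14, 3.14].

## Interface

Orientations are given as a unit quaternion [x, y, z, w].
In Python, from rig import r gives the robot as it stands.
- The arm moves only by the tool servo_tool, never from a script. Its argument "moves" is one flat list of numbers, 5 for each row, row after row: the shift along the world's x, y, z as a fraction of full scale, then the turn about the world's z as a fraction of full scale, then the closure, from 0 (fully open) to 1 (shut). A call has 1 to 10 rows; each row is the pose to reach, as a shift and turn from the pose commanded when the call began; what a row does not reach only later rows make up. Full scale, the value 1, is 0.25 m for a shift and 60 degrees for a turn. A row lasts 1/8 s, in which the tool goes at most 62.5 mm and 10.7 degrees, less where a joint would pass 70% of its speed; a pose out of reach is approached as far as the arm can. A call with a number of a shift or a turn outside -1 to 1 is refused whole. A call with a gripper value outside its range is refused whole. The fingers move at their own pace and stop on an object; the grip force is fixed at half the most. Time passes only in rows, so rows that repeat a pose let the fingers close. It gives the time, the measured TCP pose, the force and the opening at its end, in the units of the state.
- r.read_state(): the state, without advancing time (a new reading comes with each control period).
- r.grab_frame(name): name is "scene" or "top" or "wrist"; returns the picture (384x512x3 uint8, red, green, blue); there is no depth.
- r.calibration(name): a dict with "mtx" (3x3 intrinsics, pixels), "eye" and "attitude" of the camera in the world. Camera axes: x right, y up, looking along -z (the intrinsics and any distortion apply to the point x, -y, -z); pixel columns grow to the right and rows downward; lengths in mm; the calibration is good to about 2 mm. A picture is of the moment at which its call begins: read the wrist's pose just before it. calibration takes no time and is no camera call; for the wrist camera it gives the pose at the moment of the call.
- r.hand_in(): hands the job in, once; it reports no verdict.
The state is a dict: "time": time; "joint_pos": joint angles; "joint_velocities": joint speeds; "effort": joint torques, N m; "tcp_pos": TCP position; "orientation": TCP orientation; "wrist_force": force on the tool from outside, world axes, zero at the start; "moment": the same for the moment, N m; "opening": finger opening in mm.
Only numpy, scipy, OpenCV 4.12 (cv2) and the standard library are available. Lean on these libraries where they do the work, as an engineer would, in place of code of your own. Each camera call takes 0.05 s, during which the arm holds its last target.

## Task

A glass jar of dried dates stands under the ram of the table press, its lid still standing proud on a springy gasket. Flip the safety catch back off the lever's tail, then pull the lever's handle down until you feel the lid come fully home on the glass, and lean on it hardly more than that, because the jar can break. Finish still holding the lever down, with the lid kept fully home so that I can put the clips on: do not let go, and leave the jars and everything else on the table where they are.

Things in the scene. Friction and masses are not known exactly. Their poses are not given: they have to be found in the camera images.
- press: grey table press, screwed down, standing sideways on to the robot. Origin: underside of its base (240 x 120 x 12 mm), on the ram's vertical line. Its own -x is its front, the way the lever points; its z is up. A 40 mm deep column stands 100 mm behind the ram line (+x) and carries, 178 mm up, a short guide arm for the ram; its top is 240 mm up. Only the lever, ram and catch move.
- lever_pivot (a point): centre of the lever's hinge pin, at (100, 0, 215) mm in the press frame; the hinge axis is the press's y
- lever (a joint): lever angle, rad: 0 = fully up (its rest: the handle is then 0.45 rad above level as seen from the pivot), grows as the handle is pulled down, 0.62 at its own limit. A return spring lifts it whenever it is let go: about 5 N at the handle over the whole travel. With the catch on it stops, a little springily, after about 0.04 rad.
- handle (a point): middle of the free part of the handle: a level round black bar 26 mm thick along the press's y, sticking out to the press's +y (away from the robot) at the lever's end like a crank grip; 50 mm of bar beyond this point, 48 mm back to the steel lever bar. In the press frame it is at (100 - 240 cos(0.45 - lever), 60, 215 + 240 sin(0.45 - lever)) mm. Pinch or push it from above.
- catch_pivot (a point): centre of the catch's hinge pin, at (130, 0, 130) mm in the press frame; axis along the press's y
- catch (a joint): catch angle, rad: near 0 = on (its nose hooks over the lever's tail), grows as it is flipped back, away from the lever (its top goes to the press's +x); 0.9 = fully back against its stop. Off and clear is beyond 0.4. It moves with about 1 N at the tab, against slight friction; pushed well back it stays back.
- catch_tab (a point): middle of the front face (facing the handle end) of the catch's upright thumb tab, a steel plate 34 mm wide (along the press's y), 9 mm thick, whose top is 20 mm above this point and bottom 45 mm below it; with the catch on it lies at (152, 0, 280) mm in the press frame. The lever's hinge cheeks in front of it (press x 80 to 120 mm) reach 240 mm above the table, so a closed gripper can come down in front of the tab and push it back.
- ram: the ram, a vertical steel rod with a black rubber foot 50 mm across; origin at the centre of the foot's underside, 150 mm above the table at rest. It goes straight down 100 mm per rad of lever, so a force at the handle acts 2.4-fold at the ram.
- jar_a: tall glass jar of dried dates, 72 mm across, glass 98 mm high; origin under its centre. Either this or jar_b stands on the press base under the ram, the other waits on a 12 mm high wooden trivet beside the press. Loose. The glass breaks if the ram presses with over 120 N.
- jar_b: short glass jar of dried dates, 72 mm across, glass 80 mm high; origin under its centre; otherwise as jar_a
- lid_a (a joint): how far the flat steel lid (70 mm across, 12 mm thick) of jar_a is pushed on, m: 0 = standing 8 mm proud on its springy gasket, 0.008 = fully down on the glass. It takes 8 N at the ram at first, rising to 16 N (3 to 7 N at the handle, on top of the lever's spring), and then stops hard. It springs up again if let go.
- lid_b (a joint): the same for the lid of jar_b
- remote: black TV remote control, 160 x 45 x 18 mm, lying near the press; origin under its centre
- pill_jar: small white screw-top jar, 40 mm across, 60 mm high, near the press; origin under its centre
- glasses_case: grey spectacle case, 150 x 55 x 34 mm, on the robot's side of the press; origin under its centre
- steel_cup: steel lidded drinking cup, 80 mm across, 135 mm high; origin under its centre
- mug: white mug, 76 mm across, 88 mm high; origin under its centre
- white_bottle: white bottle, 60 mm across, 160 mm high; origin under its centre
- spoon: steel spoon lying on the table; origin under its middle

How it is judged (in metres and radians):
On the way, in this order (a step that is already met when the one before it is completed fails the run):
1. the safety catch is flipped back, clear of the lever (value of joint catch above 0.4 rad), for 0.1 s.
2. the lever, pulled by the robot, has pressed the lid home (((value of joint lid_a above 0.0068 m and contact force between ram and jar_a above 6 N) or (value of joint lid_b above 0.0068 m and contact force between ram and jar_b above 6 N)) and contact force between any of the fingers, the arm and lever above 2 N), for 0.3 s.
At the end, for the whole second after the job is handed in: Catch back over 0.4 rad; lid of the jar under the ram pushed on at least 6.8 of 8 mm; ram pressing on it with over 6 N; robot still bearing on the lever with over 2 N. Always: ram on jar under 120 N, jars moved under 20 mm, other things under 30 mm (all of step 2 and value of joint catch above 0.4 rad); the arm keeps its last pose, push and grip.
It fails at once if the glass jar was pressed too hard (over 120 N) (contact force between ram and jar_a above 120 N or contact force between ram and jar_b above 120 N).
It fails at once if a jar was shifted (distance of any of jar_a, jar_b from where it was at the start of the episode above 0.02 m).
It fails at once if another thing on the table was disturbed (distance of any of remote, pill_jar, glasses_case, steel_cup, mug, white_bottle, spoon from where it was at the start of the episode above 0.03 m).
It also fails if it takes over 64 s, if anything falls off the work surface, if the arm or the gripper's body presses on something with over 40 N, if the wrist force passes 120 N, or if a joint passes its speed limit or range.

## Working session

There is one attempt and no reset: what is moved stays moved. The work goes in short steps, Python scripts to look and compute and a tool call to move; the robot and the scene stay as the last step left them, time stands still between calls to the robot, and variables do not carry over. Pictures are saved under pics/ and viewed, and the job is handed in when it is done.

Besides the shell and the picture viewer there is one more tool, called after "Call:" by a JSON object that holds its "name" and its "arguments". servo_tool: Moves the arm, as the interface text tells. Its arguments: {"type":"object","properties":{"moves":{"type":"array"}},"required":["moves"]}

```bash
mkdir -p pics; python3 - <<'E'
from rig import r
import cv2
for n in ["scene","top","wrist"]:
    c=r.calibration(n); print(n,c)
    f=r.grab_frame(n); cv2.imwrite(f"pics/{n}0.png",f[:,:,::-1])
print(r.read_state())
E
```

```text
scene {'mtx': array([[471.58050419,   0.        , 257.40248909],
       [  0.        , 471.58050419, 183.99766412],
       [  0.        ,   0.        ,   1.        ]]), 'eye': array([1487.65724643,   61.93923489, 1186.20087496]), 'attitude': array([0.25099743, 0.2769935 , 0.67821357, 0.63269364])}
top {'mtx': array([[456.79421484,   0.        , 255.8407657 ],
       [  0.        , 456.79421484, 194.97326944],
       [  0.        ,   0.        ,   1.        ]]), 'eye': array([ 371.17787516,  -23.53895324, 1503.21839412]), 'attitude': array([-0.04830879,  0.05479387,  0.707801  , -0.70262482])}
wrist {'mtx': array([[272.4889974 ,   0.        , 254.34789305],
       [  0.        , 272.4889974 , 193.41518993],
       [  0.        ,   0.        ,   1.        ]]), 'eye': array([ 109.52429695, -671.36252069,  383.79407193]), 'attitude': array([-0.08925412, -0.12091852,  0.78991743,  0.59451061])}
{'time': 0.15, 'joint_pos': array([-1.00093096e+00,  3.59221435e-01,  1.13128002e-02, -2.58705633e-04,
       -1.22409786e+00, -2.88088627e-01]), 'joint_velocities': array([ 0.00014197, -0.00186872,  0.00453556,  0.00068341,  0.0009793 ,
       -0.0004643 ]), 'effort': array([-8.50507677e-04, -5.83276391e+01,  2.93291956e+01,  7.00106308e+00,
        8.80366744e-03, -1.13392068e-04]), 'tcp_pos': array([ 187.5692126 , -648.05231058,  225.856698  ]), 'orientation': array([-0.09883817,  0.7002045 ,  0.09968789,  0.700005  ]), 'wrist_force': array([ 0.3591272 , -0.66909231, -0.00841123]), 'moment': array([ 0.00974164, -0.03456839,  0.0233841 ]), 'opening': 87.42748494993562}
```

View pics/scene0.png

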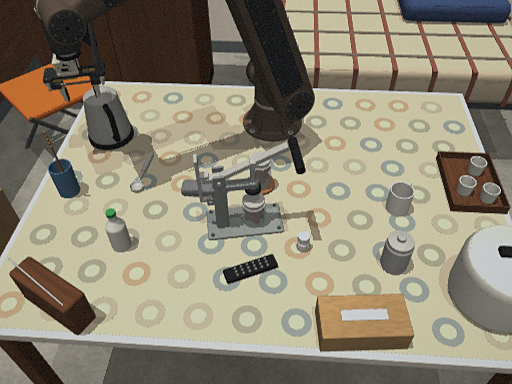

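View pics/top0.png

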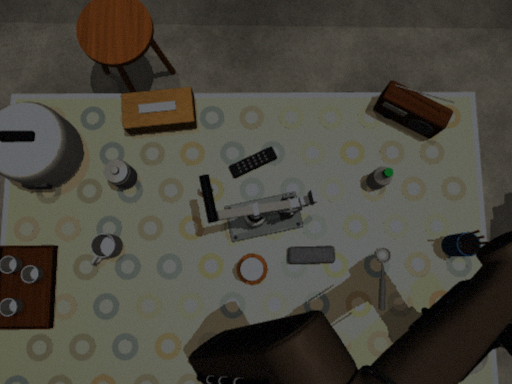

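```bash
python3 - <<'E'
import cv2
a=cv2.imread('pics/scene0.png')[110:290,190:430]
cv2.imwrite('pics/scene0c.png',cv2.resize(a,None,fx=3.3,fy=3.3,interpolation=cv2.INTER_CUBIC))
a=cv2.imread('pics/top0.png')[90:290,180:420]
cv2.imwrite('pics/top0c.png',cv2.resize(a,None,fx=3,fy=3,interpolation=cv2.INTER_CUBIC))
E
```

```text
(no output)
```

View pics/scene0c.png

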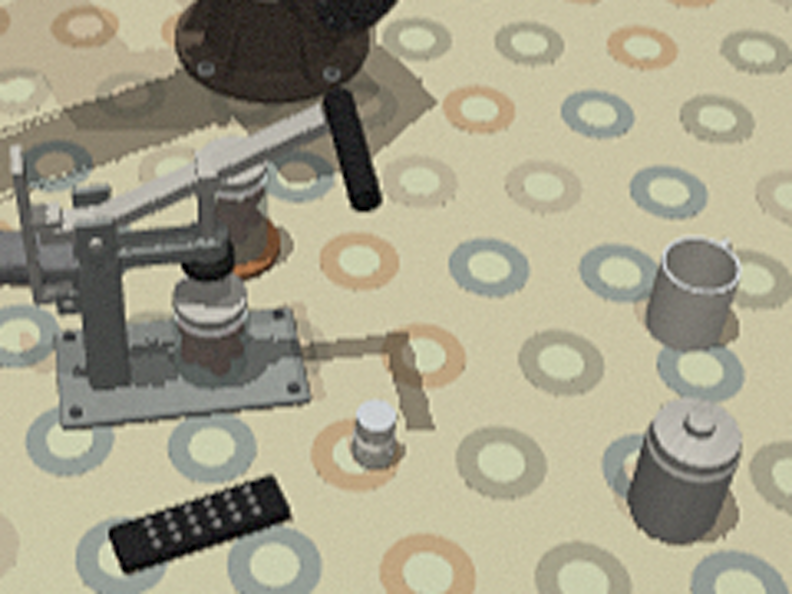

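View pics/top0c.png

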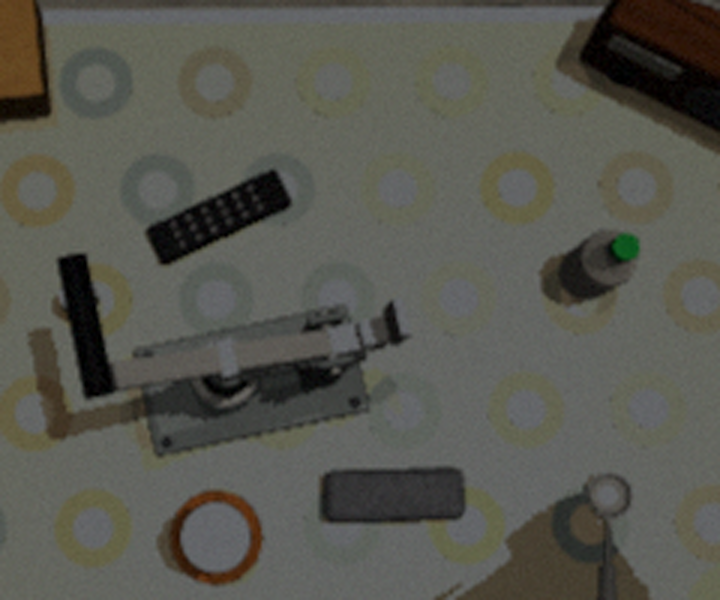

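The top view shows the press with its front toward world +y, the handle at the left (about px 204,175 to 213,220) and the catch tab at about px (311,197). Next I'll fit the press pose to points read from both views.

```bash
cat > h.py <<'E'
import numpy as np, cv2
from scipy.spatial.transform import Rotation as R
from scipy.optimize import least_squares
def proj(c,P):
    P=np.atleast_2d(P); p=R.from_quat(c["attitude"]).inv().apply(P-c["eye"])
    p=p*[1,-1,-1]; q=p@c["mtx"].T
    return q[:,:2]/q[:,2:]
def pw(pose,P):
    x,y,t=pose; P=np.atleast_2d(P); c,s=np.cos(t),np.sin(t)
    return np.c_[x+c*P[:,0]-s*P[:,1], y+s*P[:,0]+c*P[:,1], P[:,2]]
E
cat > fit.py <<'E'
from rig import r
from h import *
ct=r.calibration("top"); cs=r.calibration("scene")
hx,hz=100-240*np.cos(.45),215+240*np.sin(.45)
# name: point(press), top crop px, scene crop px ; base x range offset b
def model(b): return [((b-120,60,12),None,(310,400)),((b+120,60,12),(345,307),(62,424)),((b-120,-60,12),(157,455),(294,309)),((b+120,-60,12),(369,408),None),
 ((hx,110,hz),(73,258),(368,203)),((hx,12,hz),(98,392),(337,97)),((156,0,300),(391,318),(16,150))]
def res(p,full=False):
    out=[]
    for P,t,s in model(p[3]):
        w=pw(p[:3],P)
        if t: out.append(proj(ct,w)[0]-(np.array(t)/3+[180,90]))
        if s: out.append(proj(cs,w)[0]-(np.array(s)/3.3+[190,110]))
    return np.concatenate(out)
p=least_squares(res,[450,0,-1.4,30],loss='soft_l1',x_scale=[10,10,.1,10]).x
print(p); print(res(p).reshape(-1,2).round(1))
np.save('pose.npy',p)
for n,P in dict(handle=(hx,60,hz),tab=(152,0,280),pivot=(100,0,215),ram=(0,0,150)).items(): print(n,pw(p[:3],P)[0].round(0))
E
python3 fit.py
```

```text
[513.07231769 -35.71990928  -1.36352007  27.81737786]
[[ 0.4 -2.3]
 [ 0.1 -1.2]
 [-0.3 -1. ]
 [-0.8  0.7]
 [-0.9 -2.7]
 [ 0.4  0.6]
 [-0.2 -0.1]
 [-1.2 -2. ]
 [-1.1 -8.6]
 [ 1.2  5.7]
 [ 3.  -0.4]
 [ 0.5  1.5]]
handle [548.  90. 319.]
tab [ 544. -184.  280.]
pivot [ 534. -134.  215.]
ram [513. -36. 150.]
```

```bash
sed -i 's/((hx,12,hz)/((hx,-14,hz)/' fit.py; python3 fit.py
python3 - <<'E'
from rig import r
from h import *
p=np.load('pose.npy')
hx,hz=100-240*np.cos(.45),215+240*np.sin(.45)
for n in("top","scene"):
    im=cv2.imread(f'pics/{n}0.png'); c=r.calibration(n); b=p[3]
    k=4
    im=cv2.resize(im,None,fx=k,fy=k)
    def L(P,col):
        q=proj(c,pw(p[:3],np.array(P,float))); q=((q+.5)*k).astype(int)
        cv2.polylines(im,[q.reshape(-1,1,2)],False,col,1)
    L([(b-120,-60,12),(b+120,-60,12),(b+120,60,12),(b-120,60,12),(b-120,-60,12)],(0,255,0))
    L([(hx,12,hz),(hx,110,hz)],(0,0,255)); L([(152,-17,300),(152,17,300),(152,17,235),(152,-17,235),(152,-17,300)],(0,0,255))
    L([(0,0,150),(0,0,0)],(255,0,0)); L([(100,0,215),(hx,0,hz)],(255,255,0))
    q=proj(c,pw(p[:3],(20,0,150)))[0]*k; x,y=q.astype(int)
    cv2.imwrite(f'pics/{n}ov.png',im[y-260:y+260,x-390:x+390])
E
```

```text
[514.69192302 -33.47689496  -1.37562306  29.60878438]
[[ 0.4 -1.5]
 [ 0.3 -1.3]
 [-0.5 -1. ]
 [-1.3 -0.2]
 [-0.5 -2.1]
 [ 0.1  0.6]
 [-0.6 -1.3]
 [-0.8 -1.1]
 [-0.1  0. ]
 [ 0.4  0.3]
 [ 2.3 -0.3]
 [ 1.2  1.4]]
handle [551.  92. 319.]
tab [ 544. -183.  280.]
pivot [ 534. -132.  215.]
ram [515. -33. 150.]
```

View pics/topov.png

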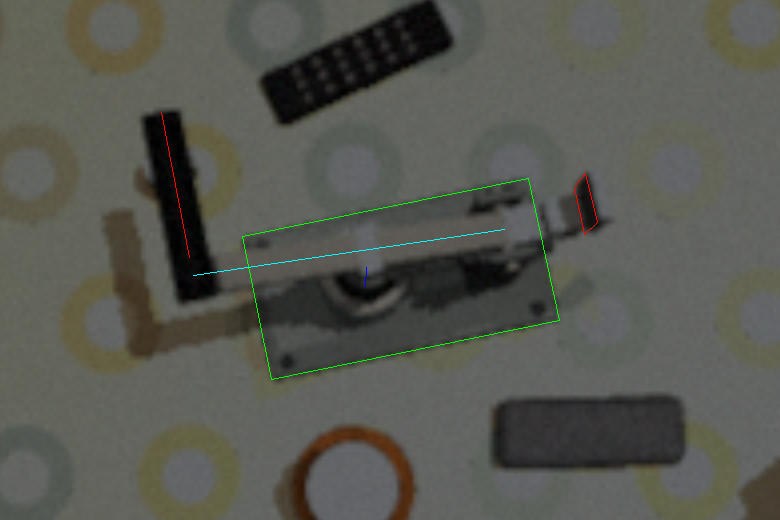

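View pics/sceneov.png

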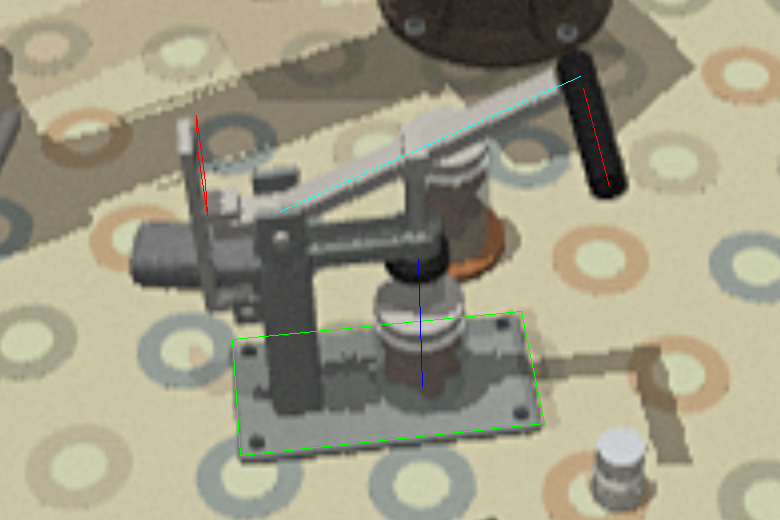

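```bash
python3 - <<'E'
from rig import r
from h import *
s=r.read_state(); M=R.from_quat(s["orientation"]).as_matrix()
p=np.load('pose.npy'); t=p[2]
print(M.round(3)); print("jaw yaw deg",np.degrees(np.arctan2(M[1,1],M[0,1])),"press x yaw",np.degrees(t),"q6",s["joint_pos"][5],s["joint_pos"][0])
for P in [(125,0,330),(125,0,262),(152,0,262),(200,0,262),(235,0,235),(245,0,225)]: print(P,pw(p[:3],P)[0].round(0), ((pw(p[:3],P)[0]-s["tcp_pos"])/250).round(3))
E
```

```text
[[-0.    -0.278  0.961]
 [ 0.001  0.961  0.278]
 [-1.     0.001 -0.   ]]
jaw yaw deg 106.13956920030697 press x yaw -78.81739531400603 q6 -0.28808862674188246 -1.0009309556404726
(125, 0, 330) [ 539. -156.  330.] [1.405 1.968 0.417]
(125, 0, 262) [ 539. -156.  262.] [1.405 1.968 0.145]
(152, 0, 262) [ 544. -183.  262.] [1.426 1.862 0.145]
(200, 0, 262) [ 553. -230.  262.] [1.464 1.673 0.145]
(235, 0, 235) [ 560. -264.  235.] [1.491 1.536 0.037]
(245, 0, 225) [ 562. -274.  225.] [ 1.499  1.497 -0.003]
```

Call:
{"name": "servo_tool", "arguments": {"moves": [0.1, 0.1, 0.2, 0, 1, 0.2, 0.3, 0.44, -0.083, 1, 0.4, 0.5, 0.44, -0.083, 1, 0.5, 0.7, 0.44, -0.083, 1, 0.6, 0.85, 0.44, -0.083, 1, 0.7, 1, 0.44, -0.083, 1, 0.7, 1, 0.44, -0.083, 1, 0.7, 1, 0.44, -0.083, 1]}}

```text
time: 1.15
tcp_pos: [362.7, -398.3, 336.5]
orientation: [-0.069, 0.704, 0.069, 0.704]
wrist_force: [0.9, -0.3, -0.1]
opening: 13.0
```

Call:
{"name": "servo_tool", "arguments": {"moves": [0.12, 0.2, 0, 0, 1, 0.25, 0.4, 0, 0, 1, 0.38, 0.6, 0, 0, 1, 0.5, 0.75, 0, 0, 1, 0.6, 0.87, 0, 0, 1, 0.7, 0.96, 0, 0, 1, 0.7, 0.97, 0, 0, 1, 0.7, 0.97, 0, 0, 1, 0.7, 0.97, 0, 0, 1]}}

```text
time: 2.28
tcp_pos: [537.1, -156.9, 336.7]
orientation: [-0.068, 0.704, 0.068, 0.704]
wrist_force: [-0.3, -0.7, 0.7]
opening: 0.1
```

```bash
cat > st.py <<'E'
from rig import r
from h import *
import sys
s=r.read_state(); p=np.load('pose.npy'); c,n=np.cos(p[2]),np.sin(p[2]); d=s["tcp_pos"]-[p[0],p[1],0]
M=R.from_quat(s["orientation"]).as_matrix()
print("t",s["time"],"tcp",s["tcp_pos"].round(1),"press",round(c*d[0]+n*d[1],1),round(-n*d[0]+c*d[1],1),"yaw",np.degrees(np.arctan2(M[1,1],M[0,1])).round(1),"F",s["wrist_force"].round(2),"open",round(s["opening"],1))
for a in sys.argv[1:]:
    n,tag=a.split(':'); f=r.grab_frame(n)[:,:,::-1]
    if n=="scene": f=cv2.resize(f[80:280,170:430],None,fx=3,fy=3,interpolation=cv2.INTER_CUBIC)
    if n=="top": f=cv2.resize(f[120:270,170:370],None,fx=4,fy=4,interpolation=cv2.INTER_CUBIC)
    cv2.imwrite(f'pics/{n}{tag}.png',f)
E
python3 st.py scene:1 top:1
```

```text
t 2.275 tcp [ 537.1 -156.9  336.7] press 125.5 -1.9 yaw 101.1 F [-0.28 -0.66  0.71] open 0.1
```

View pics/scene1.png

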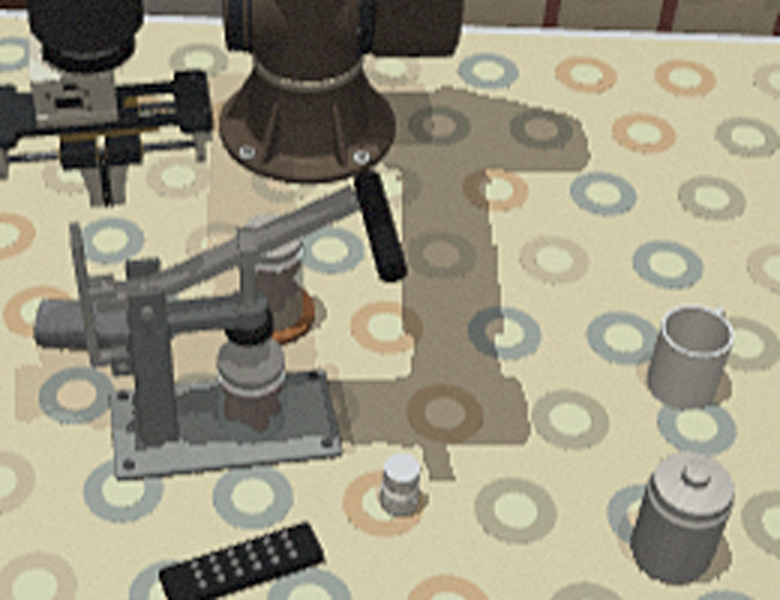

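View pics/top1.png

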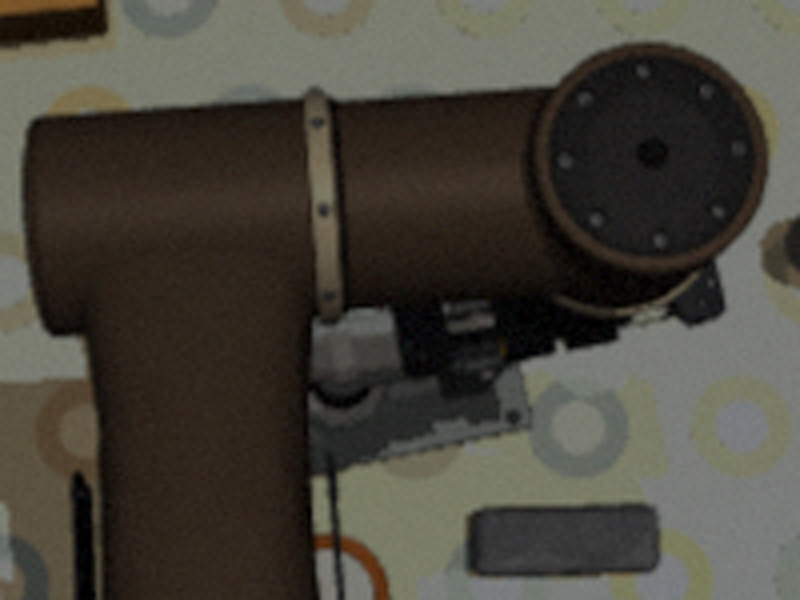

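```bash
python3 - <<'E'
from rig import r
from h import *
p=np.load('pose.npy');c=r.calibration("scene")
print((proj(c,np.array([[537.1,-156.9,336.7]]))-[170,80])*3, (proj(c,pw(p[:3],[(152,-17,300),(152,17,300),(161,17,300),(161,-17,300),(152,17,235)]))-[170,80])*3)
E
```

```text
[[107.73688618 196.45510661]] [[ 81.90246776 217.99634567]
 [ 83.15146652 242.87075237]
 [ 73.27587289 243.76376446]
 [ 72.20208048 218.86035434]
 [ 90.10018278 292.87440952]]
```

Call:
{"name": "servo_tool", "arguments": {"moves": [0, 0, -0.1, 0, 1, 0, 0, -0.2, 0, 1, 0, 0, -0.28, 0, 1, 0, 0, -0.28, 0, 1]}}

```text
time: 2.88
tcp_pos: [536.6, -156.2, 265.4]
orientation: [-0.068, 0.705, 0.069, 0.703]
wrist_force: [-1.2, -0.5, -0.1]
opening: 0.5
```

```bash
python3 st.py scene:2
```

```text
t 2.875 tcp [ 536.6 -156.2  265.4] press 124.7 -2.3 yaw 101.1 F [-1.23 -0.46 -0.05] open 0.5
```

View pics/scene2.png

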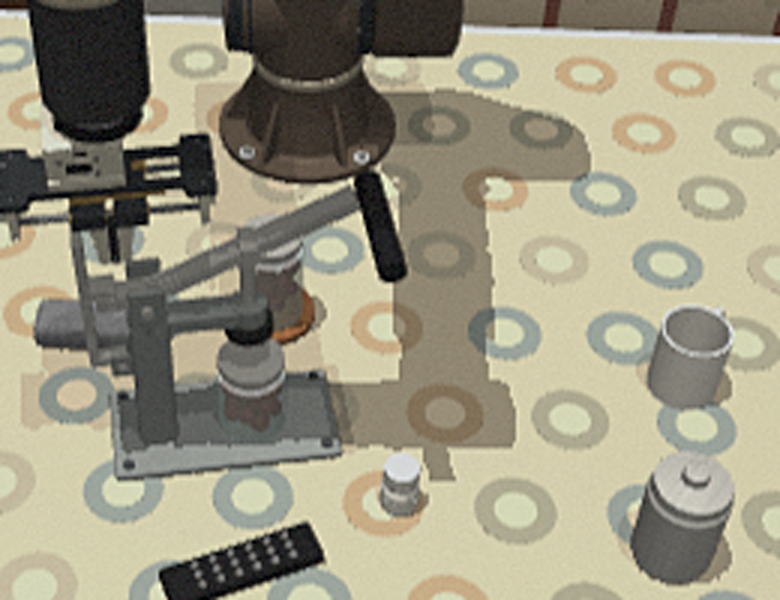

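Call:
{"name": "servo_tool", "arguments": {"moves": [0.008, -0.04, 0, 0, 1, 0.016, -0.08, 0, 0, 1, 0.024, -0.12, 0, 0, 1, 0.032, -0.16, 0, 0, 1, 0.04, -0.2, 0, 0, 1, 0.048, -0.24, 0, 0, 1, 0.056, -0.28, -0.02, 0, 1, 0.056, -0.28, -0.04, 0, 1]}}

```text
time: 3.92
tcp_pos: [551.7, -226.6, 255.9]
orientation: [-0.068, 0.704, 0.068, 0.704]
wrist_force: [-0.1, 0.2, 0.8]
opening: 0.3
```

```bash
python3 st.py scene:3
```

```text
t 3.925 tcp [ 551.7 -226.6  255.9] press 196.6 -1.2 yaw 101.1 F [-0.09  0.19  0.8 ] open 0.3
```

View pics/scene3.png

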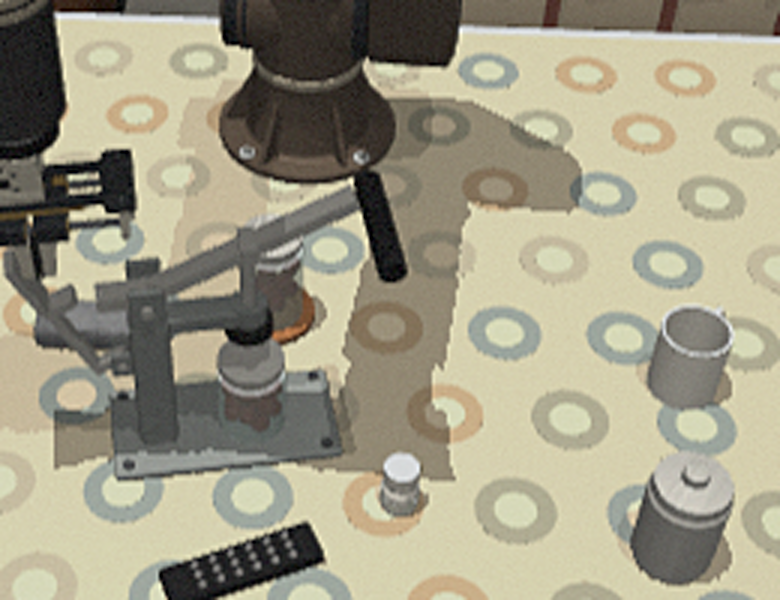

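Call:
{"name": "servo_tool", "arguments": {"moves": [0.006, -0.03, -0.02, 0, 1, 0.012, -0.06, -0.04, 0, 1, 0.018, -0.09, -0.06, 0, 1, 0.024, -0.12, -0.08, 0, 1, 0.03, -0.15, -0.1, 0, 1, 0.03, -0.15, -0.1, 0, 1]}}

```text
time: 4.72
tcp_pos: [559.0, -263.9, 230.9]
orientation: [-0.068, 0.704, 0.069, 0.703]
wrist_force: [0.4, -0.0, 0.1]
opening: 0.4
```

```bash
python3 st.py scene:4
```

```text
t 4.725 tcp [ 559.  -263.9  230.9] press 234.6 -1.3 yaw 101.1 F [ 0.4  -0.01  0.14] open 0.4
```

View pics/scene4.png

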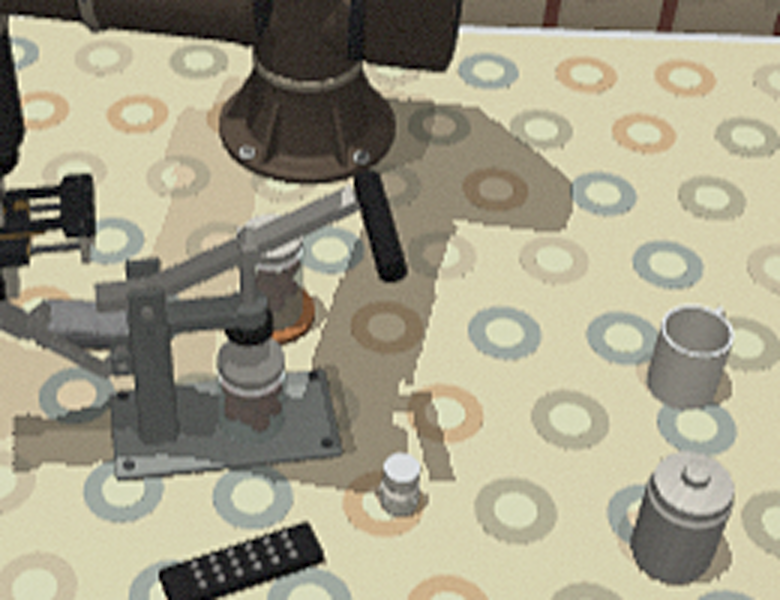

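Call:
{"name": "servo_tool", "arguments": {"moves": [0, 0.02, 0.2, 0, 1, 0, 0.02, 0.4, 0, 1, 0, 0.05, 0.58, 0, 1, 0, 0.25, 0.62, 0, 1, 0, 0.5, 0.62, 0, 1, 0, 0.75, 0.62, 0, 1, -0.02, 1, 0.62, 0, 1, -0.02, 1, 0.62, 0, 1, -0.02, 1, 0.62, 0, 1]}}

```text
time: 5.9
tcp_pos: [554.1, -13.0, 387.0]
orientation: [-0.069, 0.703, 0.069, 0.704]
wrist_force: [0.1, -0.8, -0.9]
opening: 0.6
```

```bash
python3 st.py scene:5 wrist:5; python3 - <<'E'
from h import *
p=np.load('pose.npy')
for l in np.arange(0,.6,.05): print(l.round(2), pw(p[:3],(100-240*np.cos(.45-l),60,215+240*np.sin(.45-l)+13))[0].round(1))
E
```

```text
t 5.9 tcp [554.1 -13.  387. ] press -12.5 42.6 yaw 101.3 F [ 0.14 -0.78 -0.93] open 0.6
0.0 [551.   92.1 332.4]
0.05 [550.1  96.9 321.5]
0.1 [549.2 101.2 310.3]
0.15 [548.5 105.  298.9]
0.2 [547.8 108.2 287.4]
0.25 [547.3 110.8 275.7]
0.3 [546.9 112.9 263.9]
0.35 [546.6 114.3 252. ]
0.4 [546.5 115.2 240. ]
0.45 [546.4 115.5 228. ]
0.5 [546.5 115.2 216. ]
0.55 [546.6 114.3 204. ]
```

View pics/scene5.png

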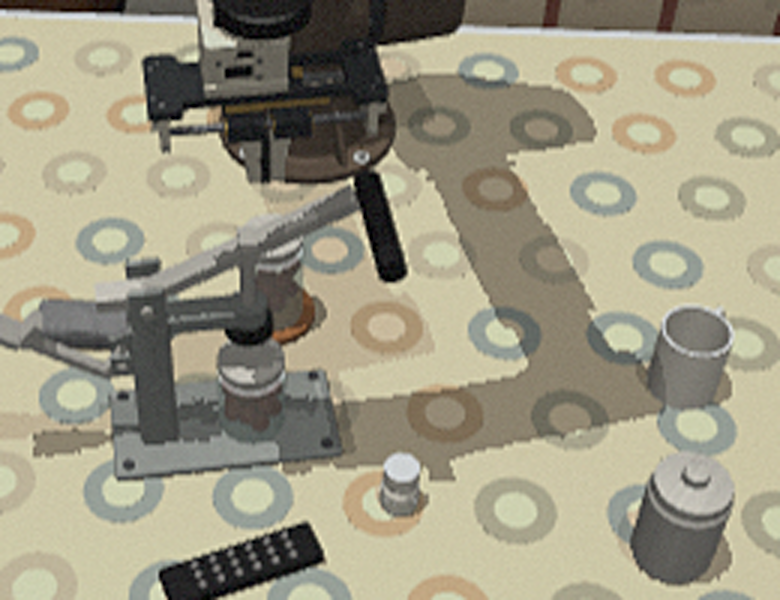

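View pics/wrist5.png

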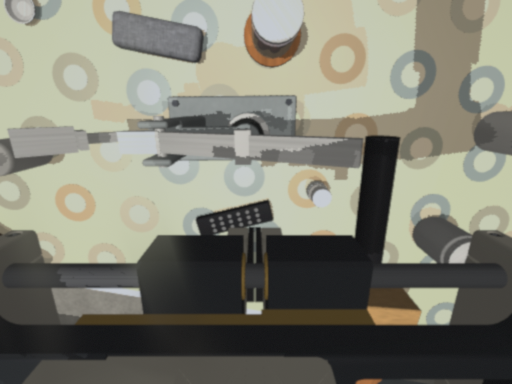

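Call:
{"name": "servo_tool", "arguments": {"moves": [0, 0.2, 0, 0, 1, 0, 0.38, 0, 0, 1, -0.012, 0.43, -0.08, 0, 1, -0.012, 0.43, -0.16, 0, 1, -0.012, 0.43, -0.16, 0, 1]}}

```text
time: 6.62
tcp_pos: [550.8, 92.8, 345.2]
orientation: [-0.069, 0.705, 0.068, 0.703]
wrist_force: [-0.7, -0.4, 0.3]
opening: 0.0
```

```bash
python3 st.py scene:6 wrist:6
```

```text
t 6.625 tcp [550.8  92.8 345.2] press -116.9 59.9 yaw 101.1 F [-0.73 -0.36  0.32] open 0.0
```

View pics/scene6.png

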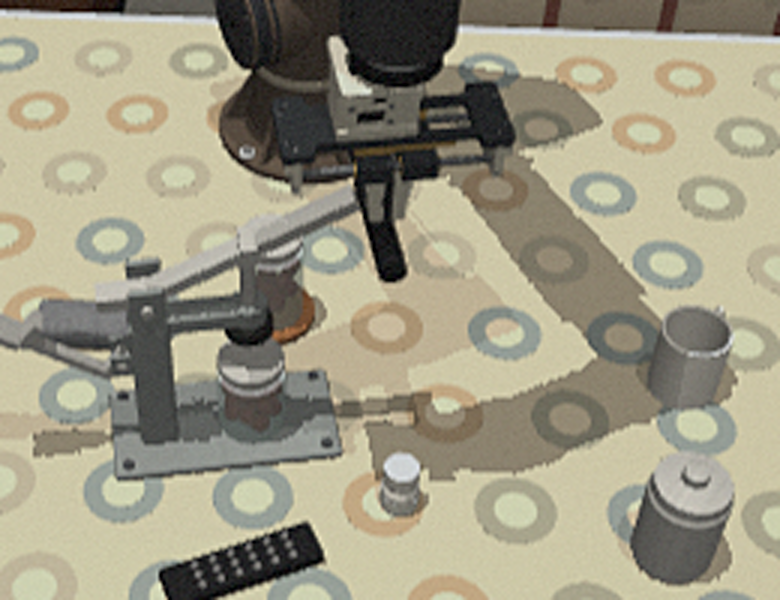

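View pics/wrist6.png

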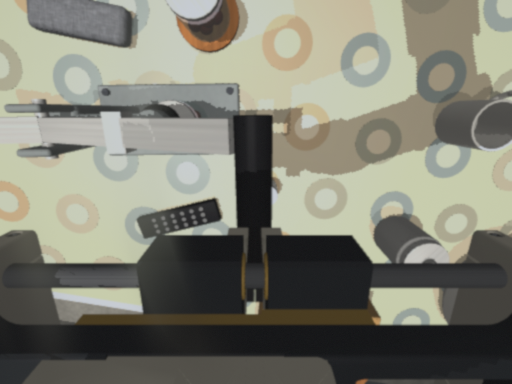

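Call:
{"name": "servo_tool", "arguments": {"moves": [0, 0, -0.03, 0, 1, 0, 0, -0.06, 0, 1, -0.004, 0.02, -0.1, 0, 1, -0.006, 0.035, -0.14, 0, 1, -0.01, 0.05, -0.18, 0, 1, -0.01, 0.05, -0.18, 0, 1]}}

```text
time: 7.48
tcp_pos: [548.7, 107.3, 301.4]
orientation: [-0.069, 0.704, 0.069, 0.704]
wrist_force: [-1.6, 2.5, 6.1]
opening: 0.8
```

```bash
python3 st.py scene:7
```

```text
t 7.475 tcp [548.7 107.3 301.4] press -131.5 60.7 yaw 101.2 F [-1.57  2.48  6.13] open 0.8
```

View pics/scene7.png

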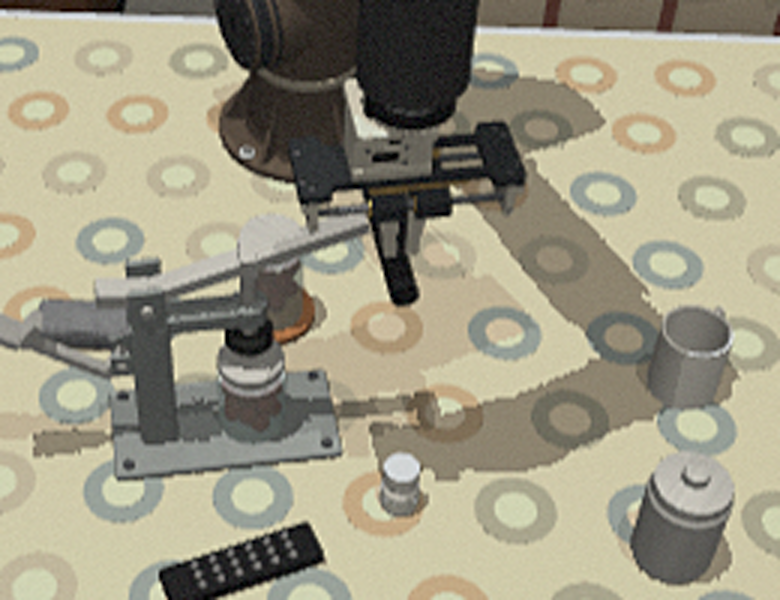

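Call:
{"name": "servo_tool", "arguments": {"moves": [0, 0.004, -0.01, 0, 1, -0.001, 0.007, -0.02, 0, 1, -0.001, 0.007, -0.02, 0, 1]}}

```text
time: 7.9
tcp_pos: [548.4, 108.9, 297.1]
orientation: [-0.069, 0.704, 0.069, 0.704]
wrist_force: [-3.2, 2.4, 5.4]
opening: 0.0
```

Call:
{"name": "servo_tool", "arguments": {"moves": [0, 0.003, -0.01, 0, 1, -0.001, 0.006, -0.02, 0, 1, -0.001, 0.006, -0.02, 0, 1]}}

```text
time: 8.28
tcp_pos: [548.2, 110.4, 292.1]
orientation: [-0.069, 0.704, 0.069, 0.704]
wrist_force: [-2.3, 2.9, 5.9]
opening: 0.5
```

Call:
{"name": "servo_tool", "arguments": {"moves": [0, 0.003, -0.01, 0, 1, -0.001, 0.005, -0.02, 0, 1, -0.001, 0.005, -0.02, 0, 1]}}

```text
time: 8.65
tcp_pos: [548.0, 111.8, 287.2]
orientation: [-0.069, 0.703, 0.069, 0.704]
wrist_force: [-2.1, 4.2, 6.5]
opening: 0.3
```

Call:
{"name": "servo_tool", "arguments": {"moves": [0, 0.002, -0.01, 0, 1, 0, 0.004, -0.02, 0, 1, 0, 0.004, -0.02, 0, 1]}}

```text
time: 9.02
tcp_pos: [548.1, 112.8, 282.2]
orientation: [-0.069, 0.703, 0.069, 0.704]
wrist_force: [-2.1, 3.3, 4.3]
opening: 0.0
```

Call:
{"name": "servo_tool", "arguments": {"moves": [0, 0.002, -0.01, 0, 1, 0, 0.004, -0.02, 0, 1, 0, 0.004, -0.02, 0, 1]}}

```text
time: 9.4
tcp_pos: [548.1, 113.8, 277.2]
orientation: [-0.069, 0.703, 0.069, 0.704]
wrist_force: [-2.5, 3.6, 6.1]
opening: 0.4
```

```bash
python3 st.py scene:8
```

```text
t 9.4 tcp [548.1 113.8 277.2] press -138.0 61.4 yaw 101.2 F [-2.53  3.59  6.14] open 0.4
```

View pics/scene8.png

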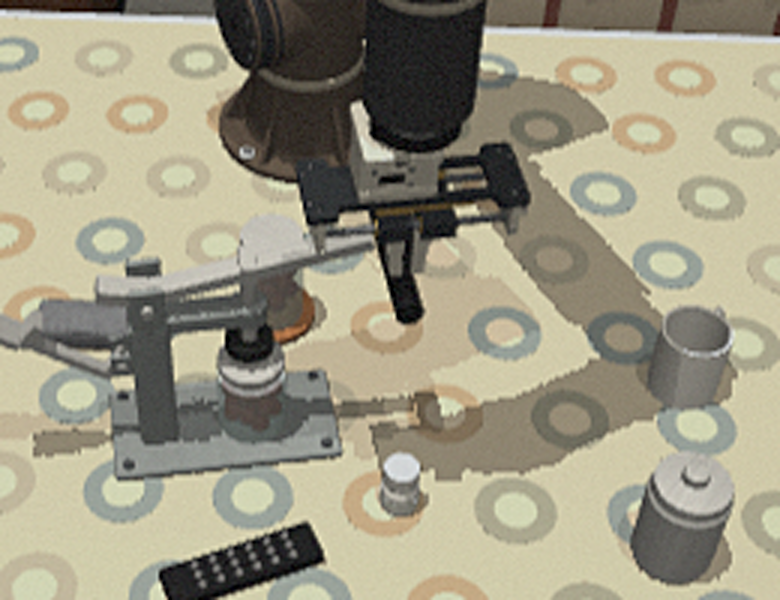

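Call:
{"name": "servo_tool", "arguments": {"moves": [0, 0.001, -0.01, 0, 1, 0, 0.002, -0.02, 0, 1, 0, 0.002, -0.02, 0, 1]}}

```text
time: 9.82
tcp_pos: [548.3, 114.4, 272.3]
orientation: [-0.069, 0.703, 0.069, 0.704]
wrist_force: [-1.8, 4.0, 6.3]
opening: 0.5
```

Call:
{"name": "servo_tool", "arguments": {"moves": [0, 0.001, -0.01, 0, 1, 0, 0.002, -0.02, 0, 1, 0, 0.002, -0.02, 0, 1]}}

```text
time: 10.2
tcp_pos: [548.4, 115.0, 267.3]
orientation: [-0.068, 0.703, 0.069, 0.704]
wrist_force: [-1.7, 3.7, 6.2]
opening: 0.6
```

Call:
{"name": "servo_tool", "arguments": {"moves": [0, 0.001, -0.01, 0, 1, 0, 0.002, -0.02, 0, 1, 0, 0.002, -0.02, 0, 1]}}

```text
time: 10.58
tcp_pos: [548.5, 115.5, 262.4]
orientation: [-0.068, 0.703, 0.069, 0.704]
wrist_force: [-1.6, 3.8, 7.0]
opening: 0.5
```

Call:
{"name": "servo_tool", "arguments": {"moves": [0, 0.001, -0.01, 0, 1, 0, 0.002, -0.02, 0, 1, 0, 0.002, -0.02, 0, 1]}}

```text
time: 10.95
tcp_pos: [548.5, 116.0, 257.4]
orientation: [-0.068, 0.703, 0.069, 0.704]
wrist_force: [-1.8, 4.5, 5.9]
opening: 0.0
```

Call:
{"name": "servo_tool", "arguments": {"moves": [0, 0, -0.01, 0, 1, 0, 0, -0.02, 0, 1, 0, 0, -0.02, 0, 1]}}

```text
time: 11.32
tcp_pos: [548.7, 116.0, 252.4]
orientation: [-0.068, 0.703, 0.069, 0.705]
wrist_force: [-1.6, 4.5, 5.3]
opening: 0.6
```

Call:
{"name": "servo_tool", "arguments": {"moves": [0, 0, -0.01, 0, 1, 0, 0, -0.02, 0, 1, 0, 0, -0.02, 0, 1]}}

```text
time: 11.7
tcp_pos: [548.7, 116.1, 247.5]
orientation: [-0.068, 0.703, 0.069, 0.705]
wrist_force: [-0.7, 4.4, 7.3]
opening: 0.5
```

Call:
{"name": "servo_tool", "arguments": {"moves": [0, 0, -0.01, 0, 1, 0, 0, -0.016, 0, 1, 0, 0, -0.016, 0, 1]}}

```text
time: 12.08
tcp_pos: [548.8, 116.2, 244.0]
orientation: [-0.068, 0.703, 0.07, 0.705]
wrist_force: [-3.2, 4.9, 8.8]
opening: 0.9
```

Call:
{"name": "servo_tool", "arguments": {"moves": [0, 0, -0.008, 0, 1, 0, 0, -0.016, 0, 1, 0, 0, -0.016, 0, 1]}}

```text
time: 12.45
tcp_pos: [548.8, 116.6, 240.1]
orientation: [-0.068, 0.703, 0.07, 0.705]
wrist_force: [-2.9, 6.2, 8.9]
opening: 0.9
```

```bash
python3 st.py scene:9
```

```text
t 12.45 tcp [548.8 116.6 240.1] press -140.6 62.5 yaw 101.2 F [-2.9   6.24  8.91] open 0.9
```

View pics/scene9.png

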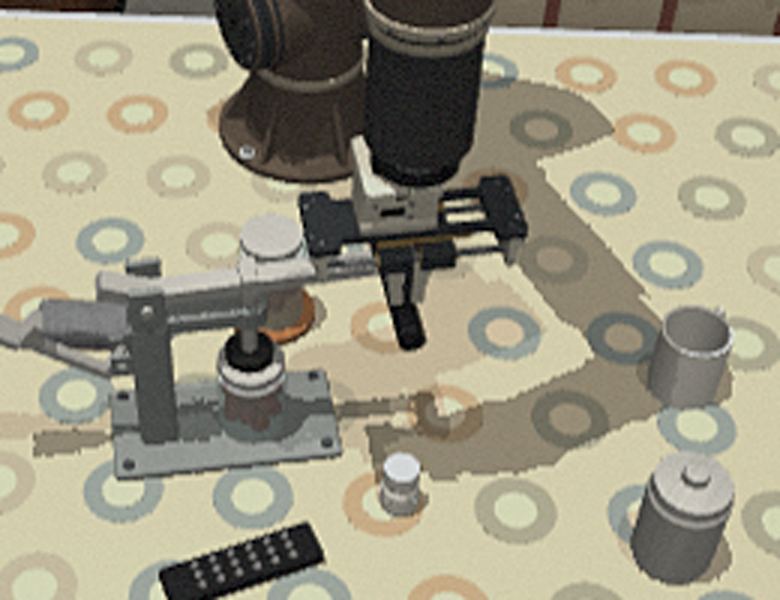

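Call:
{"name": "servo_tool", "arguments": {"moves": [0, 0.002, -0.008, 0, 1, 0, 0.004, -0.016, 0, 1, 0, 0.004, -0.016, 0, 1]}}

```text
time: 12.88
tcp_pos: [548.7, 117.1, 236.2]
orientation: [-0.069, 0.703, 0.07, 0.705]
wrist_force: [-3.4, 4.1, 10.6]
opening: 0.4
```

Call:
{"name": "servo_tool", "arguments": {"moves": [0, 0, -0.008, 0, 1, 0, 0, -0.016, 0, 1, 0, 0, -0.016, 0, 1]}}

```text
time: 13.25
tcp_pos: [548.6, 117.3, 232.3]
orientation: [-0.068, 0.703, 0.07, 0.705]
wrist_force: [-4.1, 5.3, 11.0]
opening: 0.4
```

Call:
{"name": "servo_tool", "arguments": {"moves": [0, 0, -0.006, 0, 1, 0, 0, -0.006, 0, 1]}}

```text
time: 13.5
tcp_pos: [548.7, 117.4, 230.9]
orientation: [-0.068, 0.703, 0.07, 0.705]
wrist_force: [-4.6, 5.6, 10.9]
opening: 0.5
```

Call:
{"name": "servo_tool", "arguments": {"moves": [0, 0, -0.006, 0, 1, 0, 0, -0.006, 0, 1]}}

```text
time: 13.75
tcp_pos: [548.6, 117.5, 229.4]
orientation: [-0.068, 0.703, 0.07, 0.705]
wrist_force: [-3.9, 6.4, 11.1]
opening: 0.5
```

Call:
{"name": "servo_tool", "arguments": {"moves": [0, 0, -0.006, 0, 1, 0, 0, -0.006, 0, 1]}}

```text
time: 14.0
tcp_pos: [548.6, 117.5, 227.9]
orientation: [-0.068, 0.703, 0.07, 0.705]
wrist_force: [-4.7, 5.9, 12.3]
opening: 0.7
```

Call:
{"name": "servo_tool", "arguments": {"moves": [0, 0, -0.004, 0, 1, 0, 0, -0.004, 0, 1]}}

```text
time: 14.25
tcp_pos: [548.6, 117.6, 227.0]
orientation: [-0.068, 0.703, 0.07, 0.705]
wrist_force: [-5.0, 7.1, 11.8]
opening: 0.4
```

Call:
{"name": "servo_tool", "arguments": {"moves": [0, 0, -0.004, 0, 1, 0, 0, -0.004, 0, 1]}}

```text
time: 14.5
tcp_pos: [548.6, 117.6, 226.0]
orientation: [-0.068, 0.703, 0.07, 0.705]
wrist_force: [-5.5, 6.7, 12.4]
opening: 0.2
```

Call:
{"name": "servo_tool", "arguments": {"moves": [0, 0, -0.004, 0, 1, 0, 0, -0.004, 0, 1]}}

```text
time: 14.75
tcp_pos: [548.7, 117.6, 225.5]
orientation: [-0.068, 0.703, 0.07, 0.705]
wrist_force: [-6.2, 7.5, 14.6]
opening: 0.3
```

Call:
{"name": "servo_tool", "arguments": {"moves": [0, 0, -0.004, 0, 1, 0, 0, -0.004, 0, 1]}}

```text
time: 15.0
tcp_pos: [548.7, 117.7, 225.2]
orientation: [-0.068, 0.702, 0.07, 0.705]
wrist_force: [-9.2, 6.7, 20.2]
opening: 0.3
```

Call:
{"name": "servo_tool", "arguments": {"moves": [0, 0, 0, 0, 1, 0, 0, 0, 0, 1, 0, 0, 0, 0, 1, 0, 0, 0, 0, 1, 0, 0, 0, 0, 1, 0, 0, 0, 0, 1]}}

```text
time: 15.75
tcp_pos: [548.7, 117.7, 225.2]
orientation: [-0.068, 0.702, 0.07, 0.705]
wrist_force: [-9.3, 7.1, 20.3]
opening: 0.6
```

```bash
python3 st.py scene:10; sleep 1; python3 st.py
```

```text
t 15.75 tcp [548.7 117.7 225.2] press -141.7 62.6 yaw 101.2 F [-9.34  7.13 20.32] open 0.6
t 15.8 tcp [548.7 117.7 225.2] press -141.7 62.6 yaw 101.2 F [-9.76  7.89 20.37] open 0.4
```

View pics/scene10.png

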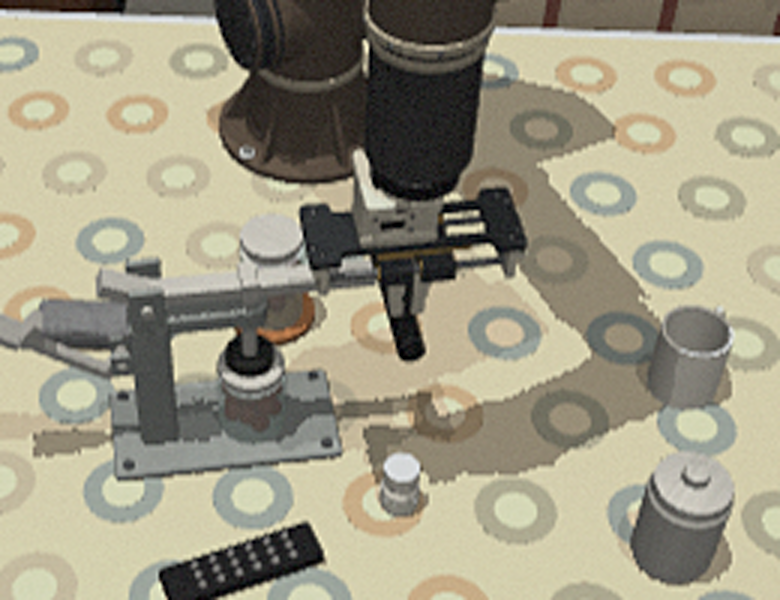

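```bash
python3 -c "
from rig import r
print(r.hand_in()); s=r.read_state(); print(s['time'],s['tcp_pos'],s['wrist_force'])"
```

```text
the job is handed in; nothing more can be done
None
the job is handed in; nothing more can be done
```

I flipped the safety catch back, pressed the lid home with the lever, and handed the job in at 15.8 s with the arm still holding the lever down.

- **Catch:** I pushed it well back with the closed fingertips. It still lay back in the last picture, with the lever down. I judged this by eye and did not measure the angle.
- **Lid:** The handle met the gasket at about z = 245 mm and stopped hard at about 225.5 mm. That 19.5 mm matches the 8 mm of lid travel at the ram. Where the lid met the ram fits the short jar, jar_b, under the press.
- **Force:** Downward push rose from about 12 N to 20 N over the last 2 mm commanded, and held steady at 20 N for 0.8 s. I estimate about 36 N at the ram, well under 120 N.
- **Other things:** The jars and everything else in the last picture look unmoved.
- **Sideways load:** About 12 N stayed sideways on the fingers from friction on the handle. Nothing slipped while I watched.

The system gave no verdict, and no state could be read after hand-in, so the final second is unchecked.

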